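# Move the red honing plate from its rack to the rinse trough

## Robot

A 6-joint arm with a two-finger parallel gripper is mounted at the origin on the work surface. World frame = base frame: x ahead of the robot, y to its left, z up, the work surface at z = 0. Lengths are in m, angles in rad, forces in N, time in s.
With the tool pointing down it reaches from about 0.275 to 0.725 m from the base axis. Payload 15.9 kg.
Tool frame: the origin (TCP) lies where the fingers leave the gripper's body, on its centre line; the fingertips stand 73 mm ahead of it and the grasp point (between the pads) lies 54 mm ahead of it (env.pinch_z is the distance from the TCP to the grasp point, in m); z points along the fingers, y is the line along which they close (so a half turn about z gives the same grasp; the last joint's range is limited). The gripper opens to 85 mm and grips with 20 to 120 N. Pads are 22 mm wide; open, the fingers measure 114 mm over their backs; the gripper's body (76 mm by 85 mm) begins 54 mm behind the grasp point. The pads swing forward as they close: fully open they stand 13 mm farther back than shut.
Start: joints at [1.191, 0.213, -0.034, 1.323, 0, 1.571], TCP at [0.185, 0.464, 0.304] pointing down, gripper open.
Joint ranges: [-2.98, 2.98], [-0.74, 1.72], [-1.14, 1.35], [-2.1, 2.04], [-1.57, 1.44], [-3.14, 3.14]. Speed limits (rad/s): [1.89, 1.89, 2.39, 2.57, 3.14, 3.14].

## Interface

Orientations are given as a rotation vector (axis times angle).
In Python, from rig import env, cams gives the robot as it stands.
- The arm moves only by the shell command python3 -m pendant 'ROWS' [OPENING]. ROWS is a JSON object of lists of equal length, an entry for each row: "xyz": the shift along the tool's x, y, z scaled (see below), a list of three; "twist": the turn, a rotation vector about the tool's x, y, z scaled (see below), a list of three. In form: {"xyz": [[tx, ty, tz], ...], "twist": [[wx, wy, wz], ...]}. A call has 1 to 8 rows; each row is the pose to reach, as a shift and turn from the pose commanded when the call began, along the tool's axes at that moment, turning the shorter way round; what a row does not reach only later rows make up. The controller multiplies each number of a shift by 0.3 m and each number of a turn by pi rad. A row lasts 1/10 s, in which the tool goes at most 50 mm and 8.59 degrees, less where a joint would pass 70% of its speed; a pose out of reach is approached as far as the arm can. A call with a number of a shift or a turn outside -1 to 1 is refused whole. A call with a gripper value outside its range is refused whole. OPENING is the opening, from 0 (shut) to 1 (fully open), set as the call begins (- or left out, the last holds). The fingers move at their own pace and stop on an object; the grip force is fixed at half the most. Time passes only in rows, so rows that repeat a pose let the fingers close. It gives the time, the measured TCP pose, the force, the opening and the grip force at its end, in the units of the state.
- env.get_obs(): the state, without advancing time (a new reading comes with each control period).
- cams.get_image(name): name is "scene" or "side" or "wrist"; returns (picture, depth): 400x640x3 uint8, red, green, blue; 400x640 float32, m along the optical axis (not along the pixel's ray), 0 where there is no reading.
- cams.camera_model(name): a dict with "vertical_fov" (degrees; the focal length in pixels is half the picture's height over the tangent of half this angle, whatever the lens; pixels are square), "cx", "cy" (the principal point, pixels), "position" and "rotation" of the camera in the world. Camera axes: x right, y down, z forward; pixel columns grow to the right and rows downward; lengths in m; the calibration is good to about 2 mm. A picture is of the moment at which its call begins: read the wrist's pose just before it. camera_model takes no time and is no camera call; for the wrist camera it gives the pose at the moment of the call.
- env.close_job(): hands the job in; it is judged then, once.
Trained networks look in the newest picture that a camera, given by its name, has taken for a name from the list of things; names that differ only in an ending like _2 or _b are one class to them, and where a whole thing is asked for, a point or a joint stands for the part that bears it (a point fixed in the world has none). Each returns a list of dicts, best first, with "confidence" (0 to 1); they miss things now and then, are a little off and sometimes report something else, mostly with a low value. They report only what shows in the picture. A call takes as long as a camera call. They do not tell look-alikes from the thing itself.
- cams.spot_in(camera, name): "xy" ([column, row] in pixels, amid what is visible of it).
- cams.cut_out(camera, name): "region" (400x640 bool, what is visible of it) and "xy" ([column, row] in pixels, amid what is visible of it).
- cams.place_of(camera, name): "xy" ([column, row] in pixels: a listed point, or the origin of a listed thing).
The state is a dict: "time_s": time; "q": joint angles; "joint_velocities": joint speeds; "effort": joint torques, N m; "position": TCP position; "orientation": TCP orientation; "force": force on the tool from outside, world axes, zero at the start; "moment": the same for the moment, N m; "grip_width": finger opening in m; "grip_force": force on a finger pad.
Only numpy, scipy, OpenCV 4.12 (cv2) and the standard library are available. Lean on these libraries where they do the work, as an engineer would, in place of code of your own. Each camera call takes 0.05 s, during which the arm holds its last target. There are 200 camera calls.

## Task

The microtome knives have just been honed and the red honing plate needs rinsing: slide it straight up out of its slot in the beech rack by its top edge and stand it, foot down, in the empty steel trough, so that it rests on the trough's floor. Set it down inside the trough before letting go, do not drop it, and leave the blue and green plates in their slots.

Things in the scene. Friction and masses are not known exactly. Their poses are not given: they have to be found in the camera images.
- red_plate: Red honing plate, the one to move: flat and rigid, steel panel on the lower part of both faces, 90 wide x 8 thick x 110 mm tall, about 220 g. Origin: middle of its foot edge; x along its 90 mm width, y normal to its faces, z up to its top edge. Stands upright in any one of 3 parallel slots of a fixed beech block rack, foot 10 mm and top edge 120 mm above the table, upper 75 mm free; slides straight up, nothing locks it.
- blue_plate: Blue honing plate, same shape, axes and origin (middle of its foot edge) as the red one, in another slot of the rack; leave it. The rack: 116 mm along the plates' x, 196 mm along their y, 45 mm high; slots 62 mm apart centre to centre, 11 mm wide, 35 mm deep, floor 10 mm above the table.
- green_plate: Green honing plate, same shape, axes and origin (middle of its foot edge) as the red one, in another slot of the rack; leave it.
- trough: Empty open-topped stainless steel rinse trough, fixed to the table beside the rack. Outside 132 x 42 mm, 59 mm high; inside 124 mm along its x, 34 mm along its y, 55 mm deep; walls and floor 4 mm. Origin: centre of its underside, on the table; z up. A plate let go in it leans on a long wall, up to 27 degrees off upright, its top some 45 mm above the rim.
Things that resemble listed ones, but are neither listed nor needed, are in the scene too. What is shaped like the trough but pink or yellow is not meant.

How it is judged:
By the outcome, as a careful person would: the job done as asked, in the order asked, and still so for the second after the job is handed in, with the robot touching nothing.
It also fails if it takes over 40 s, if anything falls off the work surface, if the arm or the gripper's body presses on something with over 40 N, if the wrist force passes 120 N, or if a joint passes its speed limit or range.

## Working session

There is one attempt and no reset: what is moved stays moved. The work goes in short steps, Python scripts to look and compute and a shell command to move; the robot and the scene stay as the last step left them, time stands still between calls to the robot, and variables do not carry over. Pictures are saved under pics/ and viewed, at most 10 in all, crops included, and the job is handed in when it is done.

```bash
mkdir -p pics; ls; cat > h.py <<'E'
import numpy as np, cv2
from rig import env, cams
from scipy.spatial.transform import Rotation as R
def cloud(name,depth):
    m=cams.camera_model(name); f=200/np.tan(np.radians(m["vertical_fov"])/2)
    v,u=np.mgrid[:400,:640]
    P=np.stack([(u-m["cx"])/f*depth,(v-m["cy"])/f*depth,depth],-1)
    Rm=np.array(m["rotation"]); Rm=Rm if Rm.shape==(3,3) else R.from_rotvec(Rm).as_matrix()
    W=P@Rm.T+np.array(m["position"]); W[depth<=0]=np.nan
    return W
E
python3 - <<'E'
from h import *
for c in ["scene","side"]:
    im,d=cams.get_image(c); W=cloud(c,d); cv2.imwrite(f"pics/{c}0.png",im[:,:,::-1]); np.savez(f"{c}0.npz",im=im,W=W)
    print(c,cams.camera_model(c))
    for n in ["red_plate","blue_plate","green_plate","trough"]:
        for r in cams.cut_out(c,n)[:3]:
            p=W[r["region"]]; p=p[~np.isnan(p[:,0])]
            print(n,round(r["confidence"],2),np.round(r["xy"]),len(p),np.round(np.percentile(p,[2,50,98],axis=0),3).tolist() if len(p) else '')
o=env.get_obs(); print(o["position"],o["orientation"],o["time_s"])
E
```

```text
pics
scene {'vertical_fov': 44.90054588538448, 'cx': 322.1346574045421, 'cy': 186.70041896550134, 'position': array([ 0.72722798, -0.48148982,  0.88764994]), 'rotation': array([-2.55409362, -0.60079213,  0.15791514])}
red_plate 0.72 [378.  99.] 928 [[0.486, 0.17, 0.043], [0.53, 0.187, 0.086], [0.568, 0.207, 0.119]]
blue_plate 0.81 [396.  84.] 987 [[0.511, 0.226, 0.042], [0.555, 0.243, 0.085], [0.594, 0.264, 0.12]]
green_plate 0.85 [355. 112.] 883 [[0.462, 0.113, 0.043], [0.506, 0.129, 0.086], [0.545, 0.148, 0.12]]
trough 0.95 [314. 240.] 2133 [[0.479, -0.184, 0.0], [0.543, -0.148, 0.03], [0.608, -0.13, 0.059]]
trough 0.92 [287. 171.] 1987 [[0.362, -0.061, 0.001], [0.426, -0.033, 0.034], [0.491, -0.017, 0.059]]
trough 0.81 [298. 313.] 2239 [[0.528, -0.322, -0.0], [0.591, -0.284, 0.019], [0.656, -0.257, 0.059]]
side {'vertical_fov': 45.562535404751465, 'cx': 327.5934256759583, 'cy': 203.43976987056183, 'position': array([ 0.22744802, -0.67107178,  0.74883431]), 'rotation': array([-2.30728317,  0.44821076, -0.20978084])}
red_plate 0.61 [299. 129.] 623 [[0.483, 0.169, 0.08], [0.522, 0.188, 0.102], [0.561, 0.205, 0.12]]
blue_plate 0.8 [304. 115.] 574 [[0.508, 0.195, 0.083], [0.546, 0.243, 0.105], [0.586, 0.264, 0.121]]
blue_plate 0.32 [296. 129.] 623 [[0.483, 0.169, 0.08], [0.522, 0.188, 0.103], [0.561, 0.207, 0.12]]
green_plate 0.69 [298. 156.] 1132 [[0.459, 0.112, 0.045], [0.498, 0.13, 0.086], [0.537, 0.148, 0.12]]
trough 0.89 [424. 301.] 2989 [[0.52, -0.324, 0.001], [0.585, -0.293, 0.036], [0.65, -0.257, 0.06]]
trough 0.78 [293. 230.] 2328 [[0.355, -0.062, 0.0], [0.419, -0.057, 0.037], [0.485, -0.018, 0.06]]
trough 0.77 [369. 253.] 2508 [[0.472, -0.185, 0.001], [0.537, -0.168, 0.037], [0.602, -0.13, 0.06]]
[0.18536577 0.46434951 0.30387297] [ 5.93073196e-01  3.08508276e+00 -8.53057627e-05] 0.5
```

View pics/scene0.png

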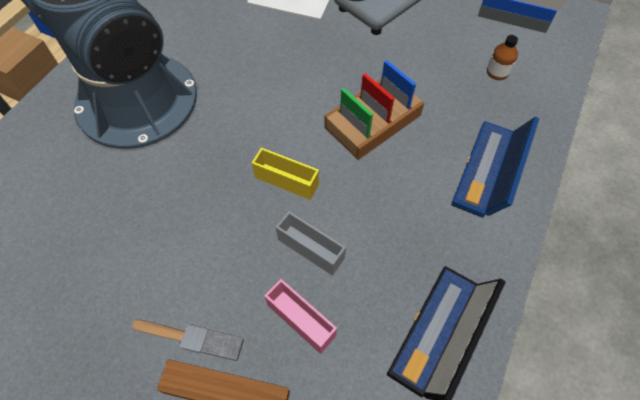

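View pics/side0.png

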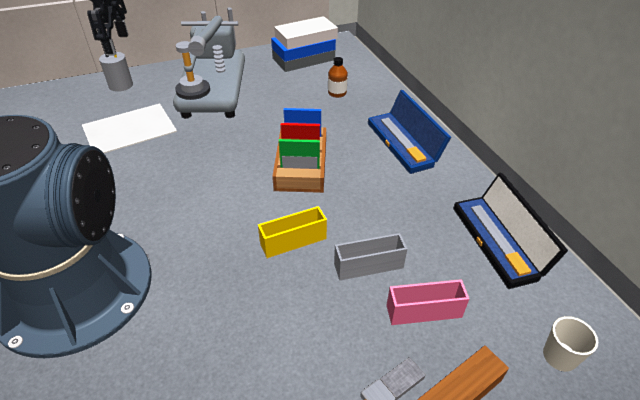

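The red plate is in the middle slot, at scene (377,97), with green in front of it and blue behind. The grey steel trough is at scene (312,242), between the yellow and pink look-alikes. Next I'll fit precise poses.

```bash
cat >> h.py <<'E'
def poses(name,im,W,xr=None):
    hsv=cv2.cvtColor(im,cv2.COLOR_RGB2HSV); h,s,v=[hsv[...,i].astype(int) for i in range(3)]
    z=W[...,2]; x=W[...,0]; y=W[...,1]
    def rect(m,l):
        p=W[m]; 
        if len(p)<15: print(name,l,"few",len(p)); return
        c,sz,a=cv2.minAreaRect((p[:,:2]*1000).astype(np.float32))
        if sz[0]<sz[1]: a+=90; sz=sz[::-1]
        print(name,l,len(p),"c",np.round(c,1),"size",np.round(sz,1),"ang",round((a+90)%180-90,2),"zmax",np.round(np.percentile(p[:,2],[50,95]),4))
    with np.errstate(invalid='ignore'):
        box=(x>.4)&(x<.65)&(y>.05)&(y<.32)
        for l,m in dict(red=(h<8)|(h>172),green=(h>45)&(h<80),blue=(h>100)&(h<130)).items():
            rect(m&(s>120)&box&(z>.116)&(z<.2),l)
        rect((z>.056)&(z<.066)&(x>.45)&(x<.63)&(y>-.22)&(y<-.11)&(s<90),"trough")
E
python3 - <<'E'
from h import *
for c in ["scene","side"]:
    D=np.load(f"{c}0.npz"); poses(c,D["im"],D["W"])
o=env.get_obs(); print(R.from_rotvec(o["orientation"]).as_matrix().round(3))
E
```

```text
scene red 137 c [525.5 191.2] size [90.1  9.7] ang -23.59 zmax [0.1185 0.1208]
scene green 129 c [503.5 132.5] size [89.6  9.1] ang -24.91 zmax [0.1181 0.1206]
scene blue 133 c [551.7 246.8] size [90.  11.3] ang -25.2 zmax [0.1185 0.1206]
scene trough 335 c [ 542.6 -155. ] size [132.5  43.1] ang -8.38 zmax [0.0576 0.0598]
side red 123 c [521.9 189.4] size [89.2 14.8] ang -24.71 zmax [0.1189 0.1206]
side green 141 c [499.9 132.8] size [88.8 13.6] ang -24.31 zmax [0.119  0.1214]
side blue 115 c [547.9 247.4] size [88.6 16. ] ang -23.77 zmax [0.1188 0.1208]
side trough 379 c [ 538.6 -155.7] size [132.2  45.6] ang -8.2 zmax [0.0581 0.0603]
[[-0.929  0.371  0.   ]
 [ 0.371  0.929 -0.   ]
 [-0.    -0.    -1.   ]]
```

```bash
cat >> h.py <<'E'
def go(x,y,z,ang):
    """scaled shift/twist to TCP pose; ang=world angle (deg) of tool y, pointing down"""
    o=env.get_obs(); Rc=R.from_rotvec(o["orientation"])
    a=np.radians(ang); ty=[np.cos(a),np.sin(a),0]; tz=[0,0,-1]
    Rt=R.from_matrix(np.c_[np.cross(ty,tz),ty,tz])
    print("shift",(Rc.inv().apply(np.array([x,y,z])-o["position"])/.3).round(4),"twist",((Rc.inv()*Rt).as_rotvec()/np.pi).round(4))
E
python3 - <<'E'
from h import *
go(.5237,.190,.30,66.2)
for c in ["scene","side"]:
    W=np.load(f"{c}0.npz")["W"].reshape(-1,3); W=W[(W[:,2]>.15)&(W[:,0]>.15)&(W[:,0]<.75)&(W[:,1]<.6)&(W[:,1]>-.35)]
    print(len(W),W.size and np.percentile(W,[0,50,100],axis=0).round(3))
E
```

```text
shift [-1.3865 -0.4312  0.013 ] twist [-0.      0.      0.0113]
0 0
2096 [[0.15  0.388 0.15 ]
 [0.197 0.432 0.28 ]
 [0.433 0.6   0.361]]
```

```bash
python3 -m pendant '{"xyz":[[-0.14,-0.04,0],[-0.28,-0.09,0],[-0.42,-0.13,0],[-0.56,-0.17,0],[-0.7,-0.215,0],[-0.7,-0.215,0]],"twist":[[0,0,0],[0,0,0],[0,0,0],[0,0,0],[0,0,0.01],[0,0,0.01]]}' 0.5
python3 -m pendant '{"xyz":[[-0.14,-0.04,0],[-0.28,-0.09,0],[-0.42,-0.13,0],[-0.56,-0.17,0],[-0.69,-0.21,0],[-0.69,-0.21,0],[-0.69,-0.21,0]],"twist":[[0,0,0],[0,0,0],[0,0,0],[0,0,0],[0,0,0],[0,0,0],[0,0,0]]}'
python3 - <<'E'
from h import *
im,d=cams.get_image("wrist"); W=cloud("wrist",d); cv2.imwrite("pics/w1.png",im[:,:,::-1])
poses("wrist",im,W)
o=env.get_obs(); print(o["position"],o["time_s"],o["grip_width"])
E
```

```text
time_s: 1.1
position: [0.3595, 0.3237, 0.3039]
orientation: [0.65, 3.073, -0.001]
force: [0.3, 0.7, 0.0]
grip_width: 0.0426
grip_force: 0.0
time_s: 1.8
position: [0.5212, 0.1859, 0.3035]
orientation: [-0.643, -3.074, 0.0]
force: [-1.0, -0.6, 0.0]
grip_width: 0.043
grip_force: 0.0
wrist red 1155 c [523.9 191.5] size [90.8  7.8] ang -23.38 zmax [0.1207 0.1217]
wrist green 1217 c [500.1 134.3] size [89.6  8.4] ang -24.01 zmax [0.1207 0.1218]
wrist blue 1238 c [549.4 247.5] size [90.1  8.5] ang -23.45 zmax [0.1205 0.1216]
wrist trough 1787 c [ 540.1 -154.7] size [132.7  45.9] ang -8.5 zmax [0.0594 0.0608]
[0.52067765 0.18647347 0.30377064] 1.85 0.042603179232445075
```

View pics/w1.png

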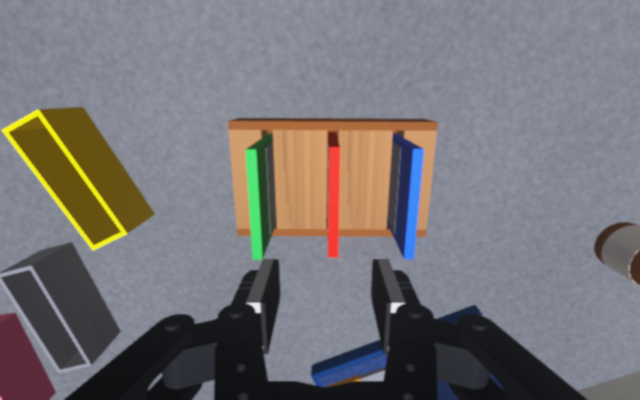

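The wrist view shows the red plate edge-on at (333,195), midway between green and blue, with the fingers at (265,300) and (385,300), so they straddle it and clear its neighbours. The wrist, scene and side measurements agree.

```bash
python3 - <<'E'
from h import *
go(.524,.191,.156,66.5)
E
```

```text
shift [-0.0044  0.0183  0.4926] twist [-0.     -0.0002 -0.0004]
```

```bash
python3 -m pendant '{"xyz":[[-0.004,0.018,0.08],[-0.004,0.018,0.18],[-0.004,0.018,0.28],[-0.004,0.018,0.36],[-0.004,0.018,0.43],[-0.004,0.018,0.47],[-0.004,0.018,0.493],[-0.004,0.018,0.493]],"twist":[[0,0,0],[0,0,0],[0,0,0],[0,0,0],[0,0,0],[0,0,0],[0,0,0],[0,0,0]]}'
python3 - <<'E'
from h import *
im,d=cams.get_image("wrist"); W=cloud("wrist",d); cv2.imwrite("pics/w2.png",im[:,:,::-1])
go(.524,.191,.156,66.5)
E
```

```text
time_s: 2.65
position: [0.5239, 0.191, 0.1559]
orientation: [-0.64, -3.075, 0.0]
force: [1.0, 0.3, 1.1]
grip_width: 0.0425
grip_force: 0.0
shift [ 0.0009 -0.0004  0.0018] twist [ 0.0001  0.0001 -0.0002]
```

View pics/w2.png

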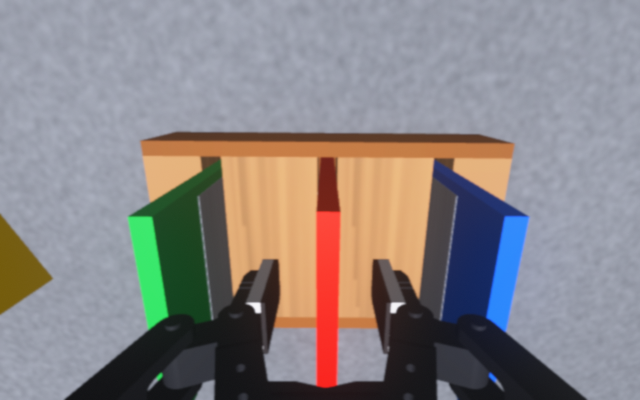

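The red plate, at (328,300), is centred between the fingers, and the green and blue plates are clear of them. I'll close the gripper, then lift.

```bash
python3 -m pendant '{"xyz":[[0,0,0],[0,0,0],[0,0,0],[0,0,0],[0,0,0],[0,0,0],[0,0,0],[0,0,0]],"twist":[[0,0,0],[0,0,0],[0,0,0],[0,0,0],[0,0,0],[0,0,0],[0,0,0],[0,0,0]]}' 0
python3 -m pendant '{"xyz":[[0,0,-0.02],[0,0,-0.05],[0,0,-0.09],[0,0,-0.13],[0,0,-0.17],[0,0,-0.17]],"twist":[[0,0,0],[0,0,0],[0,0,0],[0,0,0],[0,0,0],[0,0,0]]}'
```

```text
time_s: 3.5
position: [0.5248, 0.1907, 0.1568]
orientation: [0.641, 3.074, 0.001]
force: [-0.8, -0.1, 6.4]
grip_width: 0.007
grip_force: 59.2
time_s: 4.1
position: [0.5251, 0.1909, 0.2092]
orientation: [0.641, 3.073, 0.002]
force: [0.2, 0.0, -2.8]
grip_width: 0.0073
grip_force: 58.5
```

```bash
python3 -m pendant '{"xyz":[[0,0,-0.06],[0,0,-0.14],[0,0,-0.22],[0,0,-0.3],[0,0,-0.35],[0,0,-0.35]],"twist":[[0,0,0],[0,0,0],[0,0,0],[0,0,0],[0,0,0],[0,0,0]]}'
python3 - <<'E'
from h import *
for c in ["scene","side"]:
    im,d=cams.get_image(c); poses(c,im,cloud(c,d)); cv2.imwrite(f"pics/{c}3.png",im[:,:,::-1])
go(.5403,-.155,.31,81.6)
E
```

```text
time_s: 4.7
position: [0.5249, 0.1908, 0.3136]
orientation: [0.641, 3.073, 0.002]
force: [0.7, -0.6, -2.3]
grip_width: 0.0073
grip_force: 58.7
scene red 98 c [525.8 187.5] size [90.9  7. ] ang -20.48 zmax [0.1707 0.1969]
scene green 122 c [503.5 133.1] size [89.3  9.4] ang -23.53 zmax [0.1184 0.1206]
scene blue 72 c [578.  216.9] size [75.1 36.4] ang -77.38 zmax [0.1188 0.121 ]
scene trough 336 c [ 543.  -154.6] size [132.3  43.4] ang -8.76 zmax [0.0577 0.0599]
side red 132 c [520.9 187.5] size [89.2  7.2] ang -23.52 zmax [0.171 0.197]
side green 145 c [499.6 132. ] size [88.8 14.4] ang -25.25 zmax [0.1189 0.1209]
side blue 121 c [535.4 237.3] size [80.7 76.1] ang 35.76 zmax [0.1189 0.1212]
side trough 381 c [ 538.9 -155.6] size [132.9  45.4] ang -8.63 zmax [0.0581 0.0601]
shift [-0.5094 -1.0345  0.0043] twist [-0.0001 -0.0001 -0.0842]
```

View pics/side3.png

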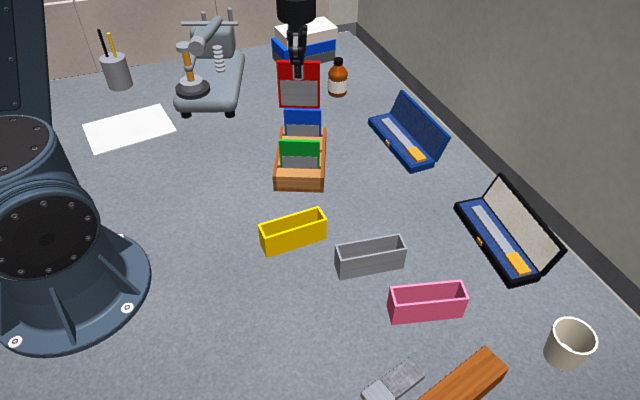

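Side view: the red plate is out of the rack at (299,85), upright in the grip, with blue and green still in their slots. Next I'll travel to above the trough.

```bash
python3 -m pendant '{"xyz":[[-0.04,-0.07,0],[-0.1,-0.2,0],[-0.17,-0.34,0],[-0.24,-0.48,0],[-0.3,-0.62,0],[-0.37,-0.75,0],[-0.42,-0.85,0],[-0.45,-0.92,0]],"twist":[[0,0,0],[0,0,-0.01],[0,0,-0.02],[0,0,-0.04],[0,0,-0.05],[0,0,-0.06],[0,0,-0.08],[0,0,-0.084]]}'
python3 - <<'E'
from h import *
go(.5403,-.155,.31,81.6)
E
```

```text
time_s: 5.6
position: [0.5372, -0.1187, 0.3104]
orientation: [-0.23, -3.131, -0.0]
force: [-1.0, 0.2, -2.1]
grip_width: 0.0076
grip_force: 58.8
shift [-0.0281 -0.1182  0.0013] twist [-0.     -0.0007 -0.    ]
```

```bash
python3 -m pendant '{"xyz":[[-0.01,-0.05,0],[-0.02,-0.09,0],[-0.028,-0.118,0],[-0.028,-0.118,0],[-0.028,-0.118,0]],"twist":[[0,0,0],[0,0,0],[0,0,0],[0,0,0],[0,0,0]]}'
python3 - <<'E'
from h import *
im,d=cams.get_image("wrist"); W=cloud("wrist",d); cv2.imwrite("pics/w4.png",im[:,:,::-1]); poses("wrist",im,W)
for c in ["scene","side"]:
    im,d=cams.get_image(c); W=cloud(c,d)
    hs=cv2.cvtColor(im,cv2.COLOR_RGB2HSV); m=((hs[...,0]<6)|(hs[...,0]>175))&(hs[...,1]>170)&(W[...,2]>.15)&(W[...,1]<0)
    p=W[m]; print(c,len(p),np.percentile(p,[2,50,98],axis=0).round(3).tolist())
    p=W[(W[...,0]>.47)&(W[...,0]<.61)&(W[...,1]>-.2)&(W[...,1]<-.1)&(W[...,2]>.1)&(W[...,2]<.25)]; print(len(p),np.percentile(p,[1,50],axis=0).round(3).tolist())
go(.5403,-.155,.152,81.6)
E
```

```text
time_s: 6.1
position: [0.541, -0.152, 0.3119]
orientation: [-0.231, -3.133, -0.0]
force: [0.6, -0.2, -2.4]
grip_width: 0.0072
grip_force: 58.8
wrist red few 0
wrist green few 0
wrist blue few 0
wrist trough 1324 c [ 540.4 -155.6] size [131.8  42.2] ang -8.43 zmax [0.0595 0.0606]
scene 441 [[0.551, -0.162, 0.181], [0.573, -0.159, 0.257], [0.587, -0.152, 0.276]]
896 [[0.5, -0.163, 0.164], [0.558, -0.158, 0.2]]
side 966 [[0.494, -0.163, 0.166], [0.521, -0.153, 0.249], [0.582, -0.146, 0.276]]
1839 [[0.494, -0.164, 0.166], [0.535, -0.156, 0.209]]
shift [ 0.0006 -0.0105  0.5336] twist [0. 0. 0.]
```

View pics/w4.png

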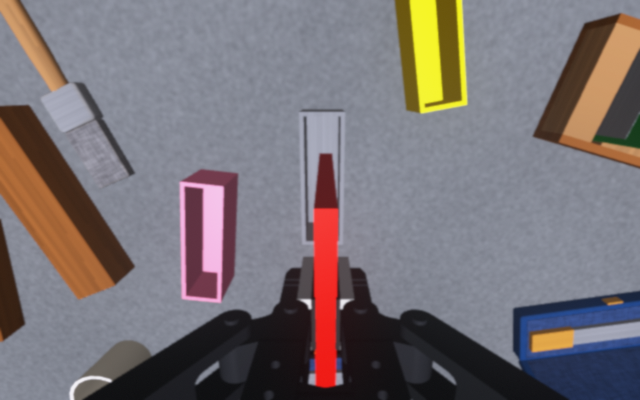

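The plate, at (325,230), is over the steel trough at (322,175) and parallel to it. Lowering next.

```bash
python3 -m pendant '{"xyz":[[0,-0.01,0.1],[0,-0.01,0.2],[0,-0.01,0.3],[0,-0.01,0.37],[0,-0.01,0.43],[0,-0.01,0.48],[0,-0.01,0.51],[0,-0.01,0.515]],"twist":[[0,0,0],[0,0,0],[0,0,0],[0,0,0],[0,0,0],[0,0,0],[0,0,0],[0,0,0]]}'
python3 -m pendant '{"xyz":[[0,0,0.004],[0,0,0.008],[0,0,0.012],[0,0,0.012]],"twist":[[0,0,0],[0,0,0],[0,0,0],[0,0,0]]}'
```

```text
time_s: 7.05
position: [0.54, -0.1552, 0.1567]
orientation: [-0.23, -3.132, -0.0]
force: [-0.2, -0.3, -1.3]
grip_width: 0.0071
grip_force: 58.8
time_s: 7.45
position: [0.5405, -0.1556, 0.1541]
orientation: [0.231, 3.133, -0.0]
force: [-0.1, -0.2, -1.5]
grip_width: 0.0075
grip_force: 58.8
```

```bash
python3 -m pendant '{"xyz":[[0,0,0.003],[0,0,0.006],[0,0,0.008],[0,0,0.008]],"twist":[[0,0,0],[0,0,0],[0,0,0],[0,0,0]]}'; python3 -m pendant '{"xyz":[[0,0,0.002],[0,0,0.004],[0,0,0.004]],"twist":[[0,0,0],[0,0,0],[0,0,0]]}'
```

```text
time_s: 7.85
position: [0.5404, -0.1556, 0.1514]
orientation: [-0.231, -3.133, -0.0]
force: [0.4, 0.1, -1.6]
grip_width: 0.0072
grip_force: 58.8
time_s: 8.15
position: [0.5405, -0.1556, 0.1508]
orientation: [0.231, 3.133, -0.0]
force: [-3.5, -0.1, 7.2]
grip_width: 0.007
grip_force: 60.3
```

The force rose from −1.6 to +7.2 N, so the foot is on the floor. I'll open gently, then retreat upward.

```bash
Z='unused'; python3 -m pendant '{"xyz":[[0,0,0],[0,0,0],[0,0,0]],"twist":[[0,0,0],[0,0,0],[0,0,0]]}' 0.2
python3 -m pendant '{"xyz":[[0,0,0],[0,0,0],[0,0,0]],"twist":[[0,0,0],[0,0,0],[0,0,0]]}' 0.45
python3 -m pendant '{"xyz":[[0,0,0],[0,0,0],[0,0,0],[0,0,0],[0,0,0]],"twist":[[0,0,0],[0,0,0],[0,0,0],[0,0,0],[0,0,0]]}' 1
python3 - <<'E'
from h import *
im,d=cams.get_image("side"); cv2.imwrite("pics/s5.png",cv2.resize(im[150:350,250:570,::-1],(800,500)))
E
```

```text
time_s: 8.45
position: [0.5404, -0.1556, 0.1503]
orientation: [0.231, 3.133, -0.0]
force: [-0.2, -0.1, -0.3]
grip_width: 0.017
grip_force: 0.0
time_s: 8.75
position: [0.5404, -0.1556, 0.1503]
orientation: [-0.231, -3.133, -0.0]
force: [0.2, -0.3, -0.2]
grip_width: 0.0382
grip_force: 0.0
time_s: 9.25
position: [0.5404, -0.1556, 0.1503]
orientation: [0.231, 3.133, -0.0]
force: [-0.5, -0.3, 0.4]
grip_width: 0.0854
grip_force: 0.0
```

View pics/s5.png

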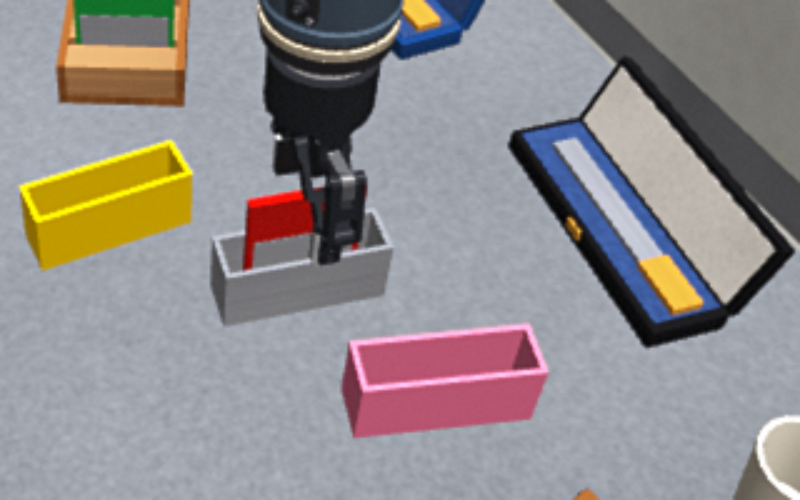

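The plate, at (290,220), is inside the steel trough and the fingers are off it. Retreating straight up.

```bash
python3 -m pendant '{"xyz":[[0,0,-0.03],[0,0,-0.08],[0,0,-0.16],[0,0,-0.26],[0,0,-0.36],[0,0,-0.46],[0,0,-0.5],[0,0,-0.5]],"twist":[[0,0,0],[0,0,0],[0,0,0],[0,0,0],[0,0,0],[0,0,0],[0,0,0],[0,0,0]]}'
python3 -m pendant '{"xyz":[[0,0,0],[0,0,0],[0,0,0],[0,0,0]],"twist":[[0,0,0],[0,0,0],[0,0,0],[0,0,0]]}'
python3 - <<'E'
from h import *
for c in ["side","scene"]:
    im,d=cams.get_image(c); W=cloud(c,d); poses(c,im,W)
    hs=cv2.cvtColor(im,cv2.COLOR_RGB2HSV); m=((hs[...,0]<6)|(hs[...,0]>175))&(hs[...,1]>170)&(W[...,2]>.05)&(W[...,2]<.15)&(abs(W[...,1]+.155)<.08)
    p=W[m]; print(len(p),np.percentile(p,[2,50,98],axis=0).round(3).tolist())
    if c=="side": cv2.imwrite("pics/s6.png",cv2.resize(im[80:330,240:640,::-1],(800,500)))
E
```

```text
time_s: 10.1
position: [0.541, -0.1558, 0.3021]
orientation: [0.231, 3.13, -0.001]
force: [-0.9, -0.6, -0.6]
grip_width: 0.0855
grip_force: 0.0
time_s: 10.5
position: [0.5402, -0.1555, 0.2996]
orientation: [-0.231, -3.132, -0.0]
force: [-1.3, -0.0, -0.2]
grip_width: 0.0855
grip_force: 0.0
side red few 0
side green 138 c [499.7 132.3] size [88.6 13.1] ang -24.92 zmax [0.1189 0.1209]
side blue 113 c [547.6 246.7] size [88.1 16.1] ang -20.83 zmax [0.1192 0.1211]
side trough 409 c [ 539. -156.] size [132.6  45.4] ang -8.55 zmax [0.0587 0.0643]
851 [[0.494, -0.166, 0.059], [0.536, -0.158, 0.097], [0.581, -0.149, 0.115]]
scene red few 0
scene green 114 c [504.9 131.5] size [85.1  9.1] ang -23.72 zmax [0.1187 0.1208]
scene blue 135 c [551.6 247.3] size [90.5  9.8] ang -23.17 zmax [0.1183 0.121 ]
scene trough 296 c [ 542.7 -155.1] size [132.5  42.9] ang -8.35 zmax [0.0578 0.0645]
520 [[0.501, -0.165, 0.065], [0.545, -0.158, 0.1], [0.586, -0.151, 0.114]]
```

View pics/s6.png

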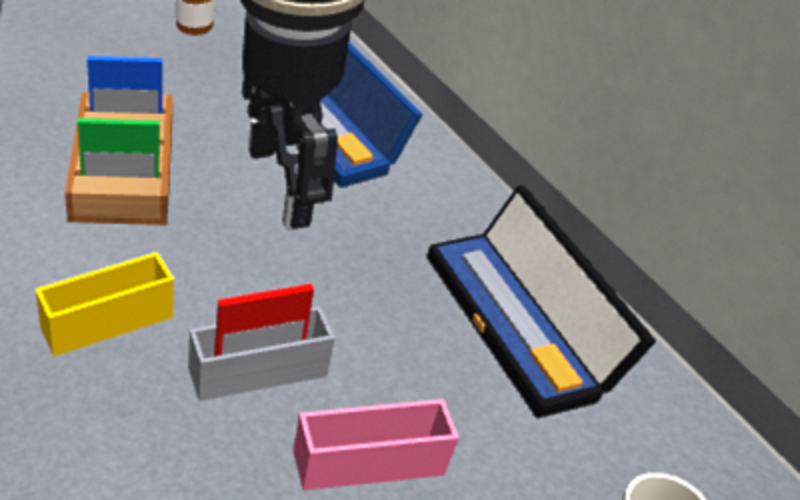

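The red plate stands upright on the trough floor, with its top edge at 0.114 m as expected. Blue and green are still in the rack and the gripper is clear.

```bash
python3 -c "
from rig import env
print(env.close_job())"
```

```text
the job is handed in; nothing more can be done
None
```

The red honing plate is standing foot down on the floor of the steel trough, the blue and green plates are still in their slots, and the job was handed in at about 10.6 s of the 40 s allowed.

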